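# Hook the tilting bin shut with the pole

## Robot

A 6-joint arm with a two-finger parallel gripper is mounted at the origin on the work surface. World frame = base frame: x ahead of the robot, y to its left, z up, the work surface at z = 0. Lengths are in mm, angles in rad, forces in N, time in s.
With the tool pointing down it reaches from about 250 to 725 mm from the base axis. Payload 9.7 kg.
Tool frame: the origin (TCP) lies at the very end of the fingers, on their centre line; the grasp point (between the pads) lies 19 mm behind it; z points along the fingers, y is the line along which they close (so a half turn about z gives the same grasp; the last joint's range is limited). The gripper opens to 85 mm and grips with 20 to 120 N. Pads are 22 mm wide; open, the fingers measure 114 mm over their backs; the gripper's body (76 mm by 85 mm) begins 54 mm behind the grasp point. The pads swing forward as they close: fully open they stand 13 mm farther back than shut.
Start: joints at [1.2, 0.087, 0.176, 1.66, 0, 1.571], TCP at [199.296, 512.619, 231.284] pointing down, gripper open.
Joint ranges: [-3.13, 3.13], [-0.85, 1.81], [-1.15, 1.24], [-2.2, 2.28], [-1.44, 1.52], [-3.14, 3.14]. Speed limits (rad/s): [2.22, 2.22, 2.57, 3.14, 3.14, 3.14].

## Interface

Orientations are given as a rotation vector (axis times angle).
In Python, from rig import monitor, cams, job gives the robot as it stands.
- The arm moves only by the tool servo_tool, never from a script. Its argument "plan" is a list of rows, each a list of 7 numbers: the shift along the tool's x, y, z in cm, then the turn, a rotation vector about the tool's x, y, z in rad, then the gripper command: -1 is fully open, 1 is shut, values between are in proportion. In form: [[dx, dy, dz, wx, wy, wz, jaw], ...]. A call has 1 to 12 rows; each row shifts and turns the commanded pose from where the row before left it, along the tool's axes as they then stand; what a row does not reach is not made up. A row lasts 1/12 s, in which the tool goes at most 41.7 mm and 7.16 degrees, less where a joint would pass 70% of its speed; a pose out of reach is approached as far as the arm can. A call with a gripper value outside its range is refused whole. The fingers move at their own pace and stop on an object; "squeeze" is the grip in N (left out, the last holds). Time passes only in rows, so rows that do not move let the fingers close. It gives the time, the measured TCP pose, the force and the opening at its end, in the units of the state.
- monitor.sense(): the state, without advancing time (a new reading comes with each control period).
- cams.capture(name): name is "scene" or "top" or "wrist"; returns a dict with "pixels" (400x640x3 uint8, blue, green, red), "camera_matrix" (3x3 intrinsics, pixels), "pose" (4x4, takes a point from camera to world coordinates); the wrist camera has in their place "T_tool_cam" (4x4, takes a point from camera to tool coordinates, whose origin is the TCP and whose axes are the flange's). Camera axes: x right, y up, looking along -z (the intrinsics and any distortion apply to the point x, -y, -z); pixel columns grow to the right and rows downward; lengths in mm; the calibration is good to about 2 mm. A picture is of the moment at which its call begins: read the wrist's pose just before it. There is no depth.
- job.job_done(): hands the job in, once; it reports no verdict.
The state is a dict: "clock": time; "joints": joint angles; "qvel": joint speeds; "joint_efforts": joint torques, N m; "position": TCP position; "tcp_rot": TCP orientation; "ft_force": force on the tool from outside, world axes, zero at the start; "wrist_torque": the same for the moment, N m; "finger_gap": finger opening in mm.
Only numpy, scipy, OpenCV 4.12 (cv2) and the standard library are available. Lean on these libraries where they do the work, as an engineer would, in place of code of your own. Each camera call takes 0.05 s, during which the arm holds its last target. There are 200 camera calls.

## Task

The galvanized tilting bin is hanging open. Take the hook pole from its wooden rest, drop its hook into the brass ring eye on top of the bin, ease the bin shut past its catch without slamming it, and seat it on its stop with a steady pull of about 15 N for a good half second, touching bin and housing only with the pole and never loading them with more than 20 N. Then unhook, set the pole back down in its rest without dropping it, and leave everything else on the table where it is.

Things in the scene. Friction and masses are not known exactly. Their poses are not given: they have to be found in the camera images.
- pole: hook pole, 0.2 kg: square light-wood shaft 18 x 18 mm, spanning x = -175 to +150 mm, red band 70 mm long in the middle, steel hook of 10 mm bar on the +x end. Origin: centre of the underside of the red band (near the centre of mass; shaft axis 9 mm above). x along the shaft to the hook, z up. Starts lying in the rest, pin down. Grasp it across the red band, between the saddles
- hook_pin (a point): point on the axis of the hook's downward pin (10 mm thick), level with the shaft's underside, 201.5 mm from the pole's origin along its x. The pin ends 19 mm below it; the bar that joins pin and shaft passes over the ring, its underside 31 mm above this point, and leaves 33 mm free between pin and shaft side
- rest: fixed wooden pole rest: base board 200 x 75 x 10 mm, two saddles 12 mm thick at x = -80 and +80 mm. Origin: centre of the base's underside; x along the pole (hook end towards +x), z up. The pole lies on ledges 40 mm above the table, between lips 16 mm higher with a gap of 45 mm (y = -22.5 to +22.5 mm)
- stand: fixed galvanized housing of the tilting bin: base 230 x 170 mm, two cheeks 200 mm high at x = -101 and +101 mm spanning y = -110 to +30 mm, back plate 120 mm high at y = -107 mm. Origin: on the table below the pivot pin; x along the pin, +y is the way the bin tips out, z up. Bring the pole to the ring from the -y side, above the housing
- bin_pivot (a point): axis of the pivot pin (along the stand's x), middle of its length, 50 mm above the table
- bin (a joint): tilt of the galvanized bin about the pivot pin, rad: 0 = shut on its hard stop, growing as it tips out to the stand's +y (0.3 to 0.55 at the start). The hinge is stiff (1.6 N m friction: 8 N of pull at the ring) and stays where it is left; from 0.09 to 0.02 rad a sprung ball catch adds some 3 to 7 N of pull, then it draws the bin towards shut; at the stop the pull rises steeply
- ring_eye (a point): centre of the brass ring eye above the bin's front panel, 200 mm from the pivot axis and straight above it when shut; ring of 8 mm round bar, inner diameter 32 mm, level when the bin is shut and tilting with it. Hole open from above, 45 mm free below it; stem at its far (+y) side
- egg_cup: chipped white ceramic egg cup, 50 mm wide, 62 mm high, origin under its foot; bystander
- funnel: tin funnel standing mouth down, 92 mm wide, 97 mm high, origin at the table; bystander
- spoon: horn spoon 140 mm long, lying flat; bystander
- glasses: amber safety glasses, 135 mm wide, 140 mm deep, 43 mm high; bystander
There are look-alikes about, which are no part of the job. There is more than one size of the rest; the one meant has the size given above.

How it is judged:
By the outcome, as a careful person would: the job done as asked, in the order asked, and still so for the second after the job is handed in, with the robot touching nothing.
It also fails if it takes over 72 s, if anything falls off the work surface, if the arm or the gripper's body presses on something with over 40 N, if the wrist force passes 120 N, or if a joint passes its speed limit or range.

## Working session

There is one attempt and no reset: what is moved stays moved. The work goes in short steps, Python scripts to look and compute and a tool call to move; the robot and the scene stay as the last step left them, time stands still between calls to the robot, and variables do not carry over. Pictures are saved under pics/ and viewed, on a budget of 10 in all, crops included, one or two more only if the job needs it, and the job is handed in when it is done.

Besides the shell and the picture viewer there is one more tool, called as name([rows], argument=value, ...), one row to a line, values as JSON. servo_tool: Moves the arm, as the interface text tells. Its arguments: {"type":"object","properties":{"plan":{"type":"array","items":{"type":"array","items":{"type":"number"}}},"squeeze":{"type":"number"}},"required":["plan"]}

```bash
mkdir -p pics; ls
cat > h.py <<'E'
import numpy as np, cv2
from rig import monitor, cams, job
from scipy.spatial.transform import Rotation as R
def T_tool():
    s=monitor.sense();T=np.eye(4);T[:3,:3]=R.from_rotvec(s['tcp_rot']).as_matrix();T[:3,3]=s['position'];return T
def grab(n,save=None):
    T=T_tool();c=cams.capture(n)
    P=c['pose'] if 'pose' in c else T@np.array(c['T_tool_cam'])
    if save: cv2.imwrite('pics/'+save,c['pixels'])
    np.savez('last_'+n+'.npz',px=c['pixels'],K=c['camera_matrix'],P=P)
    return c,np.array(c['camera_matrix']),np.array(P)
def load(n):
    d=np.load('last_'+n+'.npz');return d['px'],d['K'],d['P']
def ray(K,P,u,v):
    d=np.linalg.inv(K)@[u,v,1];d=P[:3,:3]@[d[0],-d[1],-d[2]];return P[:3,3],d/np.linalg.norm(d)
def onz(K,P,u,v,z):
    o,d=ray(K,P,u,v);return o+d*(z-o[2])/d[2]
def two(a,b):
    (o1,d1),(o2,d2)=a,b
    t=np.linalg.lstsq(np.c_[d1,-d2],o2-o1,rcond=None)[0];p,q=o1+t[0]*d1,o2+t[1]*d2
    return (p+q)/2,np.linalg.norm(p-q)
def proj(K,P,X):
    x=np.linalg.inv(P)@np.r_[X,1];x=K@[x[0],-x[1],-x[2]];return x[:2]/x[2]
E
python3 - <<'E'
from h import *
for n in('scene','top'):
    c,K,P=grab(n,n+'1.png');print(n,{k:v for k,v in c.items() if k!='pixels'})
s=monitor.sense();print(s)
E
```

```text
pics
scene {'camera_matrix': array([[514.09158192,   0.        , 332.60292923],
       [  0.        , 514.09158192, 197.51568503],
       [  0.        ,   0.        ,   1.        ]]), 'pose': array([[ 3.42909129e-01, -6.68930320e-01,  6.59504023e-01,
         1.52766095e+03],
       [ 9.39359269e-01,  2.47311288e-01, -2.37573759e-01,
        -4.92305084e+02],
       [-4.18249844e-03,  7.00977428e-01,  7.13171194e-01,
         1.25343077e+03],
       [ 0.00000000e+00,  0.00000000e+00,  0.00000000e+00,
         1.00000000e+00]])}
top {'camera_matrix': array([[429.62066229,   0.        , 321.32228166],
       [  0.        , 429.62066229, 189.95645343],
       [  0.        ,   0.        ,   1.        ]]), 'pose': array([[ 1.64423948e-02,  9.97332379e-01, -7.11180195e-02,
         4.22312358e+02],
       [-9.99864671e-01,  1.63626671e-02, -1.70353399e-03,
        -1.33168947e+02],
       [-5.35309123e-04,  7.11364054e-02,  9.97466453e-01,
         1.30972671e+03],
       [ 0.00000000e+00,  0.00000000e+00,  0.00000000e+00,
         1.00000000e+00]])}
{'clock': 0.1, 'joints': array([ 1.19999966e+00,  8.73920117e-02,  1.75253212e-01,  1.65980461e+00,
       -1.39230684e-05,  1.57079491e+00]), 'qvel': array([-1.20120795e-05, -1.13904233e-03,  4.58933827e-04,  2.48075489e-04,
       -1.69388118e-04, -1.34958036e-03]), 'joint_efforts': array([ 4.96841676e-04, -5.21561337e+01,  4.65655267e+01,  1.60675828e-02,
        4.93019991e-05, -2.62252547e-05]), 'position': array([199.23010135, 512.43856523, 230.68159325]), 'tcp_rot': array([-5.79076331e-01, -3.08756041e+00,  1.77487130e-03]), 'ft_force': array([-0.77042263, -1.36453513,  0.75628761]), 'wrist_torque': array([-0.02238974,  0.01585258,  0.04134032]), 'finger_gap': 85.40547817156468}
```

View pics/scene1.png

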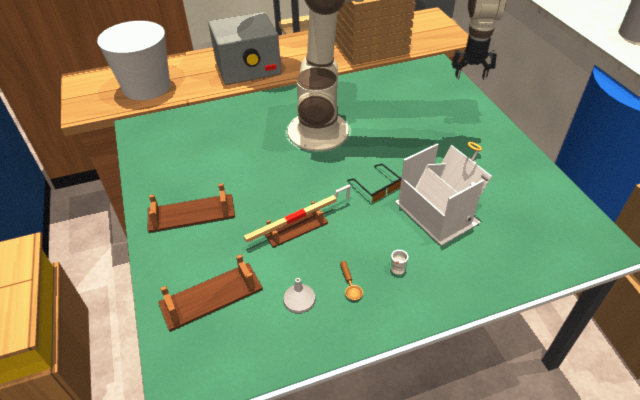

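View pics/top1.png

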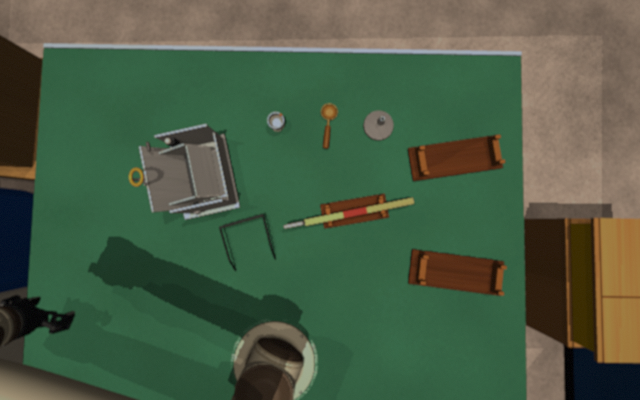

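The scene view shows three rests: (190,210), (295,222) holding the pole, and (210,290). In the top view they sit at (455,158), (355,212) and (458,272). The middle one is about 66 px (≈195 mm) long and the others about 95 px, so the one under the pole matches the given size. The bin is at top (190,175), with its ring at (136,177) in top and (475,147) in scene, and it tips towards world +y. The pole's hook end is at top (285,226). The grey bucket and the box on the shelf are not part of the job.

Run:
```python
from h import *
def blobs(n,lo,hi,win):
    px,K,P=load(n);h=cv2.cvtColor(px,cv2.COLOR_BGR2HSV);m=cv2.inRange(h,lo,hi)
    if lo[0]==0:m|=cv2.inRange(h,(172,lo[1],lo[2]),(180,255,255))
    w=np.zeros_like(m);x0,y0,x1,y1=win;w[y0:y1,x0:x1]=m[y0:y1,x0:x1];return w,K,P
def st(m):
    p=np.argwhere(m)[:,::-1].astype(float);c=p.mean(0);w,V=np.linalg.eigh(np.cov((p-c).T));t=(p-c)@V[:,1];return len(p),c,V[:,1],np.percentile(t,[1,99])
r={}
for n,win in(('top',(330,195,385,230)),('scene',(270,195,320,230))):
    m,K,P=blobs(n,(0,170,120),(6,255,255),win);s=st(m);print(n,'red',s);r[n]=ray(K,P,*s[1]); print(onz(K,P,*s[1],56))
print('red 3d',two(r['top'],r['scene']))
for n,win in(('top',(120,160,155,195)),('scene',(460,135,490,160))):
    m,K,P=blobs(n,(18,120,100),(32,255,255),win);s=st(m)
    c=cv2.minAreaRect(np.argwhere(m)[:,::-1].astype(np.float32));print(n,'ring',s,c);r[n]=ray(K,P,*c[0])
print('ring 3d',two(r['top'],r['scene']))
px,K,P=load('top')
m,_,_=blobs('top',(20,80,120),(35,255,255),(280,190,420,240));s=st(m);print('shaft',s)
for t in s[3]: print('shaft end',onz(K,P,*(s[1]+s[2]*t),58))
# rest base, brown
m,_,_=blobs('top',(3,100,40),(17,255,200),(310,185,400,235));c=cv2.minAreaRect(np.argwhere(m)[:,::-1].astype(np.float32));print('rest',c,onz(K,P,*c[0],20)); b=cv2.boxPoints(c);print([onz(K,P,*q,10).round() for q in b])
a=cv2.resize(px[105:240,110:300],None,fx=4,fy=4,interpolation=cv2.INTER_CUBIC)
cv2.imwrite('pics/topcrop.png',a)
```

```text
top red (143, array([354.47552448, 212.13986014]), array([-0.97954244,  0.20123767]), array([-10.65527113,  10.36098485]))
[ 448.47147924 -228.71490055   56.        ]
scene red (166, array([295.30120482, 216.04216867]), array([-0.90656862,  0.42205846]), array([-10.03600275,   9.84701408]))
[ 456.52328714 -231.92921578   56.        ]
red 3d (array([ 448.56856905, -229.68837236,   46.98537409]), np.float64(0.5998403000353241))
top ring (146, array([135.76027397, 176.71232877]), array([0.01359542, 0.99990758]), array([-8.72933728,  9.28395409])) ((135.5, 177.0), (18.0, 13.0), 90.0)
scene ring (81, array([473.97530864, 146.        ]), array([-0.89450094, -0.44706606]), array([-7.26713838,  7.2229655 ])) ((474.0, 146.0), (15.205260276794434, 6.260990142822266), 26.56505012512207)
ring 3d (array([523.76128624, 336.37092876, 230.87006166]), np.float64(3.294954881467278))
shaft (545, array([359.83302752, 210.98165138]), array([-0.979922  ,  0.19938124]), array([-53.2213714,  55.3403093]))
shaft end [ 485.45949239 -395.83408747   58.        ]
shaft end [417.43632642 -86.90196969  58.        ]
rest ((354.0118713378906, 210.56939697265625), (23.936540603637695, 64.8821029663086), 80.27242279052734) [ 453.90441497 -230.01654019   20.        ]
[array([ 472., -128.,   10.]), array([ 508., -321.,   10.]), array([ 437., -334.,   10.]), array([ 401., -141.,   10.])]
```

View pics/topcrop.png

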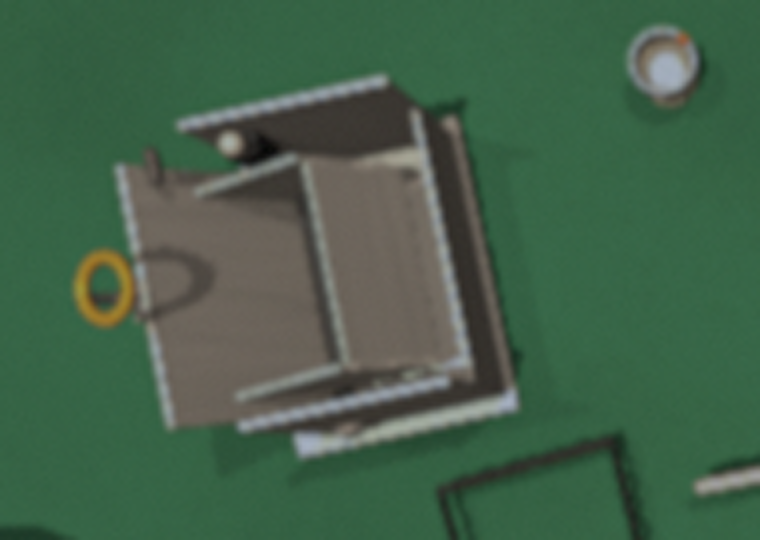

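The crop shows the bin open to the left. The upper cheek top runs (182,126)-(388,78), the lower cheek top (240,428)-(450,382), and the ring is at (104,288).

Run:
```python
from h import *
px,K,P=load('top')
C=[onz(K,P,110+u/4,105+v/4,200) for u,v in((182,126),(388,78),(240,428),(450,382))]
for c in C:print(c.round(1))
f1,b1,f2,b2=C
print('len',np.linalg.norm(f1-b1),np.linalg.norm(f2-b2),np.linalg.norm(f1-f2))
y=(f1-b1+f2-b2)[:2];y/=np.linalg.norm(y);print('stand +y dir',y,'yaw of y',np.degrees(np.arctan2(y[1],y[0])))
print('xdir from fronts',(f1-f2)[:2]/np.linalg.norm((f1-f2)[:2]))
piv=sum(c[:2] for c in C)/4+40*y;print('pivot',piv)
ring=np.array([523.8,336.4,230.9]);d=ring[:2]-piv;x=np.array([y[1],-y[0]])
print('ring rel: along y',d@y,'x',d@x,'theta from y',np.arcsin(d@y/200),'from z',np.arccos((ring[2]-50)/200))
for a in(-135.,): pass
p0=np.array([448.6,-229.7]);e1=np.array([485.46,-395.83]);e2=np.array([417.44,-86.9]);q=(e2-e1)/np.linalg.norm(e2-e1);print('pole dir',q,np.degrees(np.arctan2(q[1],q[0])),np.linalg.norm(e2-e1),'mid+12.5',(e1+e2)/2+12.5*q)
T=T_tool();print(T.round(3))
print('rest yaw',np.degrees(np.arctan2(334-141,437-401)))
print(cams.capture('wrist')['T_tool_cam'])
```

```text
[634.4 304.3 200. ]
[668.3 170.9 200. ]
[438.  258.2 200. ]
[469.9 123.7 200. ]
len 137.71851139013887 138.24198070191332 201.68902487760496
stand +y dir [-0.23874204  0.97108302] yaw of y 103.81230668519461
xdir from fronts [0.97355742 0.22844245]
pivot [543.10360591 253.132599  ]
ring rel: along y 85.46814176032811 x 1.1340255527700667 theta from y 0.44154932626088866 from z 0.4405904724283578
pole dir [-0.21502883  0.9766077 ] 102.41721859234188 316.329678184011 mid+12.5 [ 448.76213965 -229.15740373]
[[-9.32000e-01  3.62000e-01 -0.00000e+00  1.99230e+02]
 [ 3.62000e-01  9.32000e-01 -1.00000e-03  5.12439e+02]
 [-0.00000e+00 -1.00000e-03 -1.00000e+00  2.30682e+02]
 [ 0.00000e+00  0.00000e+00  0.00000e+00  1.00000e+00]]
rest yaw 79.4341267288685
[[ 1.22474007e-03  9.53172542e-01  3.02424545e-01  7.71778174e+01]
 [ 9.99999018e-01 -1.37352851e-03  2.79311986e-04 -1.29131349e-01]
 [ 6.81621252e-04  3.02423906e-01 -9.53173288e-01 -1.43879475e+02]
 [ 0.00000000e+00  0.00000000e+00  0.00000000e+00  1.00000000e+00]]
```

servo_tool([
  [0,0,0,0,0,0.1094,-1],
  [0,0,0,0,0,0.1094,-1],
  [0,0,0,0,0,0.1094,-1],
  [0,0,0,0,0,0.1094,-1],
  [0,0,0,0,0,0.1094,-1],
  [0,0,0,0,0,0.1094,-1],
  [0,0,0,0,0,0.1094,-1],
  [0,0,0,0,0,0.1094,-1],
  [0,0,0,0,0,0.1094,-1],
  [-3,0.35,0,0,0,0,-1],
  [-3.1,0.35,0,0,0,0,-1],
  [-3.1,0.35,0,0,0,0,-1],
])

```text
clock: 1.15
position: [229.1, 424.0, 230.6]
tcp_rot: [1.968, 2.448, -0.002]
ft_force: [0.3, 0.3, 0.6]
finger_gap: 85.5
```

servo_tool([
  [-3.2,0.35,0.4,0,0,0,-1],
  [-3.2,0.35,0.4,0,0,0,-1],
  [-3.2,0.35,0.4,0,0,0,-1],
  [-3.2,0.35,0.4,0,0,0,-1],
  [-3.2,0.35,0.4,0,0,0,-1],
  [-3.2,0.35,0.4,0,0,0,-1],
  [-3.2,0.35,0.4,0,0,0,-1],
  [-3.2,0.35,0.4,0,0,0,-1],
  [-3.2,0.35,0.4,0,0,0,-1],
  [-3.2,0.35,0.4,0,0,0,-1],
  [-3.2,0.35,0.4,0,0,0,-1],
  [-3.2,0.35,0.4,0,0,0,-1],
])

```text
clock: 2.15
position: [352.4, 57.3, 183.1]
tcp_rot: [1.969, 2.447, 0.001]
ft_force: [0.1, 0.4, -0.1]
finger_gap: 85.7
```

servo_tool([
  [-3.2,0.35,0.3,0,0,0,-1],
  [-3.2,0.35,0.3,0,0,0,-1],
  [-3.2,0.35,0.3,0,0,0,-1],
  [-3.2,0.35,0.3,0,0,0,-1],
  [-3.2,0.35,0.3,0,0,0,-1],
  [-3.2,0.35,0.3,0,0,0,-1],
  [-3.2,0.35,0.3,0,0,0,-1],
  [-3.2,0.35,0.3,0,0,0,-1],
  [-3.2,0.35,0.3,0,0,0,-1],
  [0,0,0,0,0,0,-1],
  [0,0,0,0,0,0,-1],
])

```text
clock: 3.07
position: [444.4, -216.9, 155.3]
tcp_rot: [-1.971, -2.444, 0.001]
ft_force: [0.2, 0.2, 1.4]
finger_gap: 85.4
```

Run:
```python
from h import *
c,K,P=grab('wrist','w1.png');T=T_tool();print(T.round(3))
px=c['pixels'];h=cv2.cvtColor(px,cv2.COLOR_BGR2HSV);m=cv2.inRange(h,(0,170,90),(6,255,255))|cv2.inRange(h,(172,170,90),(180,255,255))
p=np.argwhere(m)[:,::-1].astype(np.float32);r=cv2.minAreaRect(p);print(len(p),r)
q=[onz(K,P,*b,58) for b in cv2.boxPoints(r)];print(np.round(q,1),'mid',onz(K,P,*r[0],58))
```

```text
[[-2.12000e-01  9.77000e-01 -1.00000e-03  4.44280e+02]
 [ 9.77000e-01  2.12000e-01  1.00000e-03 -2.15963e+02]
 [ 1.00000e-03 -1.00000e-03 -1.00000e+00  1.55732e+02]
 [ 0.00000e+00  0.00000e+00  0.00000e+00  1.00000e+00]]
1540 ((319.5, 209.5), (71.0, 21.0), 90.0)
[[ 432.1 -198.2   58. ]
 [ 450.1 -194.3   58. ]
 [ 465.7 -261.8   58. ]
 [ 446.1 -266.    58. ]] mid [ 448.1953908  -228.71637554   58.        ]
```

View pics/w1.png

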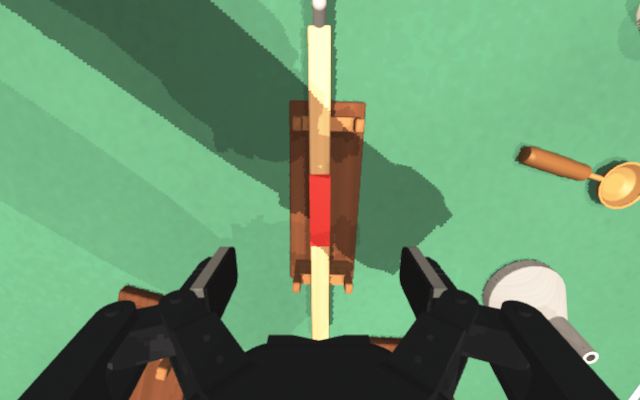

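The wrist view shows the red band at (319,210), lined up with the tool's x. The hook is at the top edge, (319,5), and the saddles are at rows 125 and 280. The measured band centre is (448.5,-230.1), in agreement with the other views. Next I descend and grip.

servo_tool([
  [-0.74,0.05,1,0,0,0,-1],
  [-0.73,0.05,2,0,0,0,-1],
  [0,0,2.5,0,0,0,-1],
  [0,0,2.5,0,0,0,-1],
  [0,0,2,0,0,0,-1],
  [0,0,1.2,0,0,0,-1],
  [0,0,0.8,0,0,0,-1],
  [0,0,0.57,0,0,0,-1],
  [0,0,0,0,0,0,-1],
])

```text
clock: 3.87
position: [448.7, -229.6, 30.2]
tcp_rot: [-1.969, -2.448, 0.0]
ft_force: [0.6, -0.3, -0.0]
finger_gap: 85.7
```

servo_tool([
  [0,0,0,0,0,0,1],
  [0,0,0,0,0,0,1],
  [0,0,0,0,0,0,1],
  [0,0,0,0,0,0,1],
  [0,0,0,0,0,0,1],
  [0,0,0,0,0,0,1],
  [0,0,0,0,0,0,1],
  [0,0,0,0,0,0,1],
  [0,0,0,0,0,0,1],
  [0,0,0,0,0,0,1],
], squeeze=70)

```text
clock: 4.7
position: [449.0, -230.1, 31.1]
tcp_rot: [1.969, 2.447, 0.0]
ft_force: [-0.7, 0.7, 5.5]
finger_gap: 17.1
```

servo_tool([
  [0,0,-0.3,0,0,0,1],
  [0,0,-0.7,0,0,0,1],
  [0,0,-1.5,0,0,0,1],
  [0,0,-2.5,0,0,0,1],
  [0,0,-3,0,0,0,1],
  [0,0,-3,0,0,0,1],
  [0,0,-3,0,0,0,1],
  [0,0,-3,0,0,0,1],
  [0,0,-3,0,0,0,1],
  [0,0,-3,0,0,0,1],
  [0,0,-2,0,0,0,1],
  [0,0,-1,0,0,-0.026,1],
])

```text
clock: 5.7
position: [449.0, -230.0, 293.9]
tcp_rot: [1.936, 2.47, 0.001]
ft_force: [0.6, 0.1, -2.5]
finger_gap: 17.2
```

servo_tool([
  [1,0.65,0,0,0,0,1],
  [2,1.3,0,0,0,0,1],
  [2.5,1.6,0,0,0,0,1],
  [2.5,1.6,0,0,0,0,1],
  [2.5,1.6,0,0,0,0,1],
  [2.5,1.6,0,0,0,0,1],
  [2.5,1.6,0,0,0,0,1],
  [2.5,1.6,0,0,0,0,1],
  [2.5,1.6,0,0,0,0,1],
  [2.5,1.6,0,0,0,0,1],
  [2.5,1.6,0,0,0,0,1],
  [2.5,1.6,0,0,0,0,1],
])

```text
clock: 6.7
position: [555.9, 87.0, 289.7]
tcp_rot: [-1.938, -2.472, 0.002]
ft_force: [0.0, -1.8, -0.9]
finger_gap: 16.9
```

servo_tool([
  [2,1.3,0,0,0,0,1],
  [1.6,1,0,0,0,0,1],
  [1,0.6,0,0,0,0,1],
  [0.5,0.3,0,0,0,0,1],
  [0,0,0,0,0,0,1],
  [0,0,0,0,0,0,1],
  [0,0,0,0,0,0,1],
])

```text
clock: 7.28
position: [574.8, 141.1, 290.8]
tcp_rot: [1.939, 2.472, -0.0]
ft_force: [-0.2, -0.3, -2.4]
finger_gap: 16.8
```

Run:
```python
from h import *
s=monitor.sense();print(s['position'],s['ft_force'],s['finger_gap']);print(T_tool().round(4))
for n,(x0,y0,x1,y1) in(('top',(100,110,280,245)),('scene',(380,60,540,180))):
    c,K,P=grab(n);a=cv2.resize(c['pixels'][y0:y1,x0:x1],None,fx=4,fy=4,interpolation=cv2.INTER_CUBIC);cv2.imwrite(f'pics/{n}2.png',a)
```

```text
[574.77827233 141.13584715 290.79037757] [-0.24803502 -0.27035365 -2.38004314] 16.76291170501302
[[-2.381000e-01  9.712000e-01  1.000000e-04  5.747783e+02]
 [ 9.712000e-01  2.381000e-01 -2.000000e-04  1.411358e+02]
 [-2.000000e-04  0.000000e+00 -1.000000e+00  2.907904e+02]
 [ 0.000000e+00  0.000000e+00  0.000000e+00  1.000000e+00]]
```

View pics/top2.png

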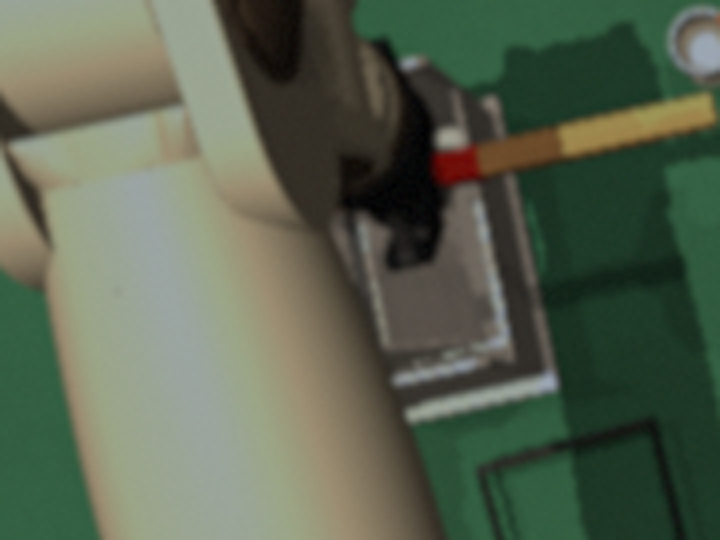

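View pics/scene2.png

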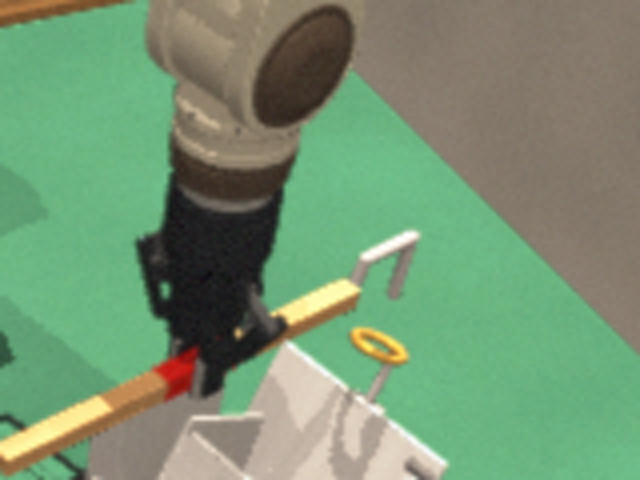

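Run:
```python
from h import *
px,K,P=load('scene');T=T_tool();ax=T[:3,0];t=T[:3,3]
f=lambda u,v:((u-380)*4,(v-60)*4)
for z in(281.8,):
    print('pin bottom pred crop',f(*proj(K,P,np.r_[(t+201.5*ax)[:2],z])))
    print('pin bottom from px',onz(K,P,380+397/4,60+295/4,z))
print('ring pred',f(*proj(K,P,np.array([523.8,336.4,231]))))
h=cv2.cvtColor(px,cv2.COLOR_BGR2HSV);m=cv2.inRange(h,(18,120,100),(32,255,255));m[:,:464]=0;m[:135]=0;m[162:]=0;m[:,490:]=0
p=np.argwhere(m)[:,::-1].astype(np.float32);e=cv2.minAreaRect(p);u,v=p.min(0)/2+p.max(0)/2;print(e,u,v,onz(K,P,u+.3,v+.3,231),onz(K,P,380+378/4,60+345/4,231))
# shaft end
print('shaft end top pred', f(*proj(K,P,np.r_[(t+150*ax)[:2],318.8])))
print('hook corner pred (bar top z=underside+41)', f(*proj(K,P,np.r_[(t+206*ax)[:2],341])))
```

```text
pin bottom pred crop (np.float64(393.87784661964724), np.float64(293.5031431464853))
pin bottom from px [529.33094225 338.07285381 281.8       ]
ring pred (np.float64(378.202202286212), np.float64(343.1952768882684))
((471.1800231933594, 143.760009765625), (22.000003814697266, 6.600000858306885), 36.869895935058594) 472.5 142.5 [509.25822701 338.90883777 231.        ] [525.63563239 335.11849711 231.        ]
shaft end top pred (np.float64(353.13193088204935), np.float64(278.24798716069506))
hook corner pred (bar top z=underside+41) (np.float64(414.27988247103985), np.float64(227.64047670954523))
```

The top view is blocked by the arm. In the scene crop the pin bottom is at (397,295), within about 1 px of the prediction, and the ring is at (378,345). The pin is about 3 mm to the side of the ring centre, so I'll correct that and lower it.

servo_tool([
  [-0.04,-0.16,0.3,0,0,0,1],
  [-0.04,-0.16,0.7,0,0,0,1],
  [0,0,1,0,0,0,1],
  [0,0,1,0,0,0,1],
  [0,0,0.7,0,0,0,1],
  [0,0,0.3,0,0,0,1],
  [0,0,0.4,0,0,0,1],
  [0,0,0.4,0,0,0,1],
  [0,0,0.2,0,0,0,1],
  [0,0,0,0,0,0,1],
])

```text
clock: 8.22
position: [572.0, 140.5, 240.3]
tcp_rot: [-1.938, -2.473, 0.0]
ft_force: [-0.2, -0.4, -2.3]
finger_gap: 16.7
```

servo_tool([
  [0,0,0.3,0,0,0,1],
  [0,0,0.3,0,0,0,1],
  [0,0,0.3,0,0,0,1],
  [0,0,0.3,0,0,0,1],
  [0,0,0.3,0,0,0,1],
  [0,0,0.3,0,0,0,1],
  [0,0,0.2,0,0,0,1],
  [0,0,0,0,0,0,1],
])

```text
clock: 8.88
position: [571.9, 140.5, 220.0]
tcp_rot: [-1.938, -2.472, 0.001]
ft_force: [-0.3, -0.1, -2.1]
finger_gap: 16.8
```

Run:
```python
from h import *
s=monitor.sense();print(s['position'],s['ft_force'],s['wrist_torque'],s['finger_gap'])
c,K,P=grab('scene');a=cv2.resize(c['pixels'][90:170,420:520],None,fx=7,fy=7,interpolation=cv2.INTER_CUBIC);cv2.imwrite('pics/scene3.png',a)
```

```text
[571.91367007 140.46852708 220.00763648] [-0.3142505  -0.09871291 -2.09557359] [ 0.01656435 -0.00722667 -0.03939621] 16.794320411131178
```

View pics/scene3.png

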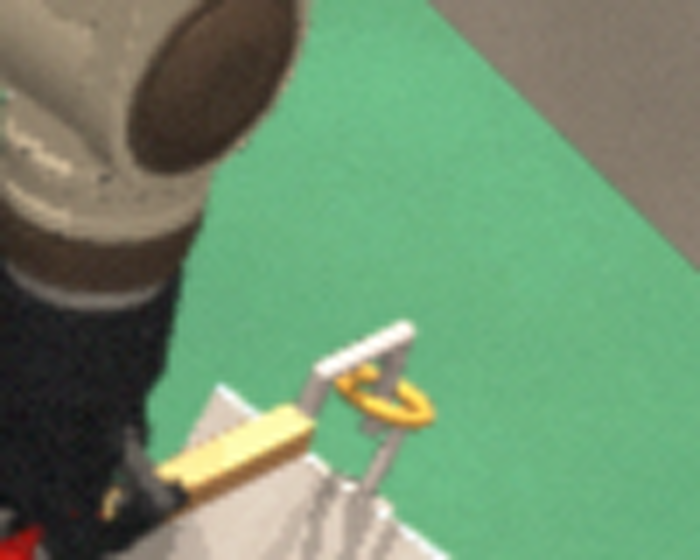

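The crop shows the pin passing through the ring at (390,375), with its tip below at (375,425) and no contact force. Now I start the pull.

servo_tool([
  [-0.15,0,0,0,0,0,1],
  [-0.15,0,0,0,0,0,1],
  [-0.15,0,0,0,0,0,1],
  [-0.15,0,0,0,0,0,1],
  [-0.15,0,-0.05,0,0,0,1],
  [-0.15,0,-0.05,0,0,0,1],
  [-0.15,0,-0.05,0,0,0,1],
  [-0.15,0,-0.05,0,0,0,1],
])

```text
clock: 9.6
position: [574.8, 129.7, 222.6]
tcp_rot: [-1.936, -2.472, -0.002]
ft_force: [-1.6, 9.0, -3.2]
finger_gap: 17.0
```

servo_tool([
  [-0.2,0,-0.09,0,0,0,1],
  [-0.25,0,-0.11,0,0,0,1],
  [-0.25,0,-0.11,0,0,0,1],
  [-0.25,0,-0.1,0,0,0,1],
  [-0.25,0,-0.1,0,0,0,1],
  [-0.25,0,-0.09,0,0,0,1],
  [-0.25,0,-0.09,0,0,0,1],
  [-0.25,0,-0.09,0,0,0,1],
  [-0.25,0,-0.08,0,0,0,1],
  [-0.25,0,-0.08,0,0,0,1],
  [-0.25,0,-0.08,0,0,0,1],
  [-0.2,0,-0.06,0,0,0,1],
])

```text
clock: 10.6
position: [581.6, 101.6, 233.0]
tcp_rot: [-1.935, -2.472, -0.001]
ft_force: [-2.3, 7.2, -5.8]
finger_gap: 16.9
```

```bash
cat > st.py <<'E'
from h import *
s=monitor.sense();T=T_tool();ax=T[:3,0]
pin=T[:3,3]+201.5*ax;y=np.array([-.2387,.9711]);d=pin[:2]-[543.1,253.1]
print('t',round(s['clock'],2),'pin stand y %.1f x %.1f z(hookpin) %.1f'%(d@y,d@[.9711,.2387],s['position'][2]+10),'F',s['ft_force'].round(1),'pull %.1f'%(s['ft_force']@ax),'M',s['wrist_torque'].round(2),s['finger_gap'].round(1))
E
python3 st.py
```

```text
Traceback (most recent call last):
  File "st.py", line 4, in <module>
    print('t',round(s['clock'],2),'pin stand y %.1f x %.1f z(hookpin) %.1f'%(d@y,d@[.9711,.2387],s['position'][2]+10),'F',s['ft_force'].round(1),'pull %.1f'%(s['ft_force']@ax),'M',s['wrist_torque'].round(2),s['finger_gap'].round(1))
                                                                                                                                                                                                               ^^^^^^^^^^^^^^^^^^^^^
AttributeError: 'float' object has no attribute 'round'
```

```bash
sed -i "s/s\['finger_gap'\].round(1)/s['finger_gap']/" st.py; python3 st.py
```

```text
t 10.6 pin stand y 45.2 x 0.9 z(hookpin) 243.0 F [-2.3  7.2 -5.8] pull 7.5 M [ 0.87  0.12 -0.1 ] 16.868367168139986
```

servo_tool([
  [-0.2,0,-0.05,0,0,0,1],
  [-0.25,0,-0.06,0,0,0,1],
  [-0.25,0,-0.06,0,0,0,1],
  [-0.25,0,-0.06,0,0,0,1],
  [-0.25,0,-0.05,0,0,0,1],
  [-0.25,0,-0.05,0,0,0,1],
  [-0.25,0,-0.04,0,0,0,1],
  [-0.25,0,-0.04,0,0,0,1],
  [-0.25,0,-0.04,0,0,0,1],
  [-0.25,0,-0.03,0,0,0,1],
  [-0.25,0,-0.03,0,0,0,1],
  [-0.2,0,-0.03,0,0,0,1],
])

```text
clock: 11.6
position: [588.4, 73.4, 238.0]
tcp_rot: [-1.935, -2.472, -0.0]
ft_force: [-1.4, 7.6, -4.7]
finger_gap: 16.9
```

```bash
python3 st.py
```

```text
t 11.6 pin stand y 16.2 x 0.8 z(hookpin) 248.0 F [-1.4  7.6 -4.7] pull 7.7 M [0.96 0.26 0.06] 16.908849633130203
```

servo_tool([
  [-0.1,0,-0.01,0,0,0,1],
  [-0.1,0,-0.01,0,0,0,1],
  [-0.1,0,-0.01,0,0,0,1],
  [-0.1,0,-0.01,0,0,0,1],
  [-0.1,0,-0.01,0,0,0,1],
  [-0.1,0,-0.01,0,0,0,1],
  [-0.1,0,-0.01,0,0,0,1],
  [-0.1,0,-0.01,0,0,0,1],
  [-0.1,0,-0.01,0,0,0,1],
  [-0.1,0,-0.01,0,0,0,1],
  [-0.1,0,-0.01,0,0,0,1],
  [-0.1,0,0,0,0,0,1],
])

```text
clock: 12.6
position: [591.0, 63.3, 239.1]
tcp_rot: [-1.932, -2.471, -0.003]
ft_force: [-3.6, 14.0, -6.9]
finger_gap: 17.2
```

```bash
python3 st.py
```

```text
t 12.6 pin stand y 5.7 x 0.7 z(hookpin) 249.1 F [-3.6 14.  -6.9] pull 14.5 M [ 1.87  0.38 -0.04] 17.17161142417356
```

servo_tool([
  [-0.05,0,0.02,0,0,0,1],
  [-0.05,0,0.02,0,0,0,1],
  [-0.05,0,0.01,0,0,0,1],
  [-0.05,0,0,0,0,0,1],
  [-0.05,0,0,0,0,0,1],
  [-0.05,0,0,0,0,0,1],
])

```text
clock: 13.1
position: [591.7, 59.9, 238.7]
tcp_rot: [-1.933, -2.472, -0.002]
ft_force: [-3.5, 11.7, -6.2]
finger_gap: 16.4
```

```bash
python3 st.py
```

```text
t 13.1 pin stand y 2.2 x 0.7 z(hookpin) 248.7 F [-3.5 11.7 -6.2] pull 12.1 M [ 1.66  0.37 -0.03] 16.405759694733078
```

servo_tool([
  [-0.05,0,0.01,0,0,0,1],
  [-0.05,0,0.01,0,0,0,1],
  [-0.05,0,0.01,0,0,0,1],
  [-0.05,0,0.01,0,0,0,1],
  [-0.05,0,0.01,0,0,0,1],
  [-0.05,0,0,0,0,0,1],
  [-0.05,0,0,0,0,0,1],
  [-0.05,0,0,0,0,0,1],
])

```text
clock: 13.77
position: [592.8, 55.6, 238.3]
tcp_rot: [-1.934, -2.472, -0.001]
ft_force: [-2.6, 9.6, -4.6]
finger_gap: 16.5
```

```bash
python3 st.py
```

```text
t 13.77 pin stand y -2.1 x 0.8 z(hookpin) 248.3 F [-2.6  9.6 -4.6] pull 10.0 M [1.31 0.32 0.02] 16.45155606289231
```

servo_tool([
  [-0.04,0,0,0,0,0,1],
  [-0.04,0,0,0,0,0,1],
  [-0.04,0,0,0,0,0,1],
  [-0.04,0,0,0,0,0,1],
  [-0.04,0,0,0,0,0,1],
  [-0.04,0,0,0,0,0,1],
  [-0.04,0,0,0,0,0,1],
  [-0.04,0,0,0,0,0,1],
])

```text
clock: 14.43
position: [593.6, 52.4, 238.3]
tcp_rot: [-1.934, -2.472, -0.001]
ft_force: [-1.9, 9.1, -5.1]
finger_gap: 16.8
```

```bash
python3 st.py
```

```text
t 14.43 pin stand y -5.5 x 0.8 z(hookpin) 248.3 F [-1.9  9.1 -5.1] pull 9.2 M [1.08 0.3  0.01] 16.832831703012626
```

servo_tool([
  [-0.04,0,0,0,0,0,1],
  [-0.04,0,0,0,0,0,1],
  [-0.03,0,0,0,0,0,1],
  [-0.03,0,0,0,0,0,1],
  [-0.03,0,0,0,0,0,1],
  [-0.03,0,0,0,0,0,1],
])

```text
clock: 14.93
position: [594.1, 50.3, 238.3]
tcp_rot: [-1.935, -2.472, -0.001]
ft_force: [-2.5, 8.6, -5.1]
finger_gap: 16.8
```

```bash
python3 st.py
```

```text
t 14.93 pin stand y -7.6 x 0.8 z(hookpin) 248.3 F [-2.5  8.6 -5.1] pull 8.9 M [ 1.07  0.22 -0.  ] 16.795241414658186
```

servo_tool([
  [-0.03,0,0,0,0,0,1],
  [-0.03,0,0,0,0,0,1],
  [-0.03,0,0,0,0,0,1],
  [-0.03,0,0,0,0,0,1],
  [-0.03,0,0,0,0,0,1],
  [-0.03,0,0,0,0,0,1],
])

```text
clock: 15.43
position: [594.6, 48.5, 238.2]
tcp_rot: [-1.935, -2.472, -0.001]
ft_force: [-1.1, 7.8, -5.0]
finger_gap: 16.9
```

```bash
python3 st.py
```

```text
t 15.43 pin stand y -9.5 x 0.8 z(hookpin) 248.2 F [-1.1  7.8 -5. ] pull 7.8 M [0.92 0.2  0.1 ] 16.87897767135202
```

servo_tool([
  [-0.03,0,0,0,0,0,1],
  [-0.03,0,0,0,0,0,1],
  [-0.03,0,0,0,0,0,1],
  [-0.03,0,0,0,0,0,1],
  [-0.02,0,0,0,0,0,1],
])

```text
clock: 15.85
position: [594.7, 47.9, 238.2]
tcp_rot: [-1.933, -2.471, -0.002]
ft_force: [-2.8, 13.1, -5.5]
finger_gap: 16.8
```

```bash
python3 st.py
```

```text
t 15.85 pin stand y -10.1 x 0.7 z(hookpin) 248.2 F [-2.8 13.1 -5.5] pull 13.4 M [ 1.87  0.45 -0.11] 16.77098329223776
```

The pull rose from 7.8 to 13.4 N with the pin at stand y = -10.1 mm, against about -11 expected when shut, so the bin is on its stop. I'll add about 1.5 N and hold.

servo_tool([
  [-0.02,0,0,0,0,0,1],
  [0,0,0,0,0,0,1],
  [0,0,0,0,0,0,1],
  [0,0,0,0,0,0,1],
])

```text
clock: 16.18
position: [594.7, 47.9, 238.1]
tcp_rot: [-1.933, -2.471, -0.002]
ft_force: [-3.5, 13.3, -4.8]
finger_gap: 17.2
```

```bash
python3 st.py
```

```text
t 16.18 pin stand y -10.1 x 0.7 z(hookpin) 248.1 F [-3.5 13.3 -4.8] pull 13.7 M [ 1.91  0.41 -0.08] 17.207707376062572
```

servo_tool([
  [-0.02,0,0,0,0,0,1],
  [0,0,0,0,0,0,1],
  [0,0,0,0,0,0,1],
  [0,0,0,0,0,0,1],
  [0,0,0,0,0,0,1],
  [0,0,0,0,0,0,1],
  [0,0,0,0,0,0,1],
  [0,0,0,0,0,0,1],
])

```text
clock: 16.85
position: [594.8, 47.8, 238.1]
tcp_rot: [-1.933, -2.471, -0.002]
ft_force: [-2.9, 12.5, -5.5]
finger_gap: 16.6
```

```bash
python3 st.py
```

```text
t 16.85 pin stand y -10.2 x 0.7 z(hookpin) 248.1 F [-2.9 12.5 -5.5] pull 12.8 M [ 2.08  0.46 -0.09] 16.553163399470133
```

servo_tool([
  [-0.03,0,0,0,0,0,1],
  [0,0,0,0,0,0,1],
  [0,0,0,0,0,0,1],
])

```text
clock: 17.1
position: [594.8, 47.8, 238.1]
tcp_rot: [-1.932, -2.471, -0.003]
ft_force: [-3.4, 15.7, -5.6]
finger_gap: 16.9
```

```bash
cat > av.py <<'E'
from h import *
F=[]
for i in range(6):
    s=monitor.sense();F.append(np.r_[s['ft_force'],s['ft_force']@T_tool()[:3,0],s['wrist_torque']]);cams.capture('scene')
print(np.round(F,1)[:,3],np.mean(F,0).round(2),s['clock'],s['position'])
E
python3 av.py
```

```text
[16.  16.1 15.2 15.4 15.3 15.8] [-3.65 15.25 -5.89 15.65  2.27  0.51 -0.06] 17.35 [594.75616197  47.76853326 238.08206591]
```

servo_tool([
  [0,0,0,0,0,0,1],
  [0,0,0,0,0,0,1],
  [0,0,0,0,0,0,1],
  [0,0,0,0,0,0,1],
  [0,0,0,0,0,0,1],
  [0,0,0,0,0,0,1],
  [0,0,0,0,0,0,1],
  [0,0,0,0,0,0,1],
])

```text
clock: 18.07
position: [594.8, 47.8, 238.1]
tcp_rot: [-1.932, -2.471, -0.003]
ft_force: [-3.1, 15.9, -6.1]
finger_gap: 16.8
```

```bash
python3 av.py
```

```text
[16.1 15.6 15.3 15.  16.4 16. ] [-3.28 15.44 -6.   15.75  2.25  0.48 -0.06] 18.3167 [594.74772904  47.78851128 238.10070779]
```

Held at about 15.7 N for more than 1 s. Now I back the pin to the hole centre and lift out.

servo_tool([
  [0.1,0,0,0,0,0,1],
  [0.15,0,0,0,0,0,1],
  [0.15,0,0,0,0,0,1],
  [0.2,0,0,0,0,0,1],
  [0.2,0,0,0,0,0,1],
  [0.2,0,0,0,0,0,1],
  [0.15,0,0,0,0,0,1],
  [0.05,0,0,0,0,0,1],
  [0,0,0,0,0,0,1],
])

```text
clock: 19.12
position: [592.7, 57.0, 239.0]
tcp_rot: [1.938, 2.473, 0.0]
ft_force: [0.3, 0.6, -1.4]
finger_gap: 16.9
```

```bash
python3 st.py
```

```text
t 19.12 pin stand y -0.8 x 1.2 z(hookpin) 249.0 F [ 0.3  0.6 -1.4] pull 0.5 M [-0.05 -0.07 -0.01] 16.86291494275891
```

servo_tool([
  [0,0,-0.3,0,0,0,1],
  [0,0,-0.5,0,0,0,1],
  [0,0,-0.5,0,0,0,1],
  [0,0,-0.5,0,0,0,1],
  [0,0,-0.5,0,0,0,1],
  [0,0,-0.6,0,0,0,1],
  [0,0,-0.8,0,0,0,1],
  [0,0,-1,0,0,0,1],
  [0,0,-0.8,0,0,0,1],
  [0,0,-0.4,0,0,0,1],
  [0,0,0,0,0,0,1],
  [0,0,0,0,0,0,1],
])

```text
clock: 20.12
position: [592.8, 56.9, 297.9]
tcp_rot: [1.938, 2.473, 0.0]
ft_force: [-0.3, 1.0, -1.6]
finger_gap: 16.9
```

```bash
python3 st.py
python3 - <<'E'
from h import *
T=T_tool();print(T.round(4))
t=np.array([449.0,-230.0]);print((T[:3,:3].T@np.r_[t-T[:2,3],0]).round(1))
c,K,P=grab('scene');a=cv2.resize(c['pixels'][80:245,380:520],None,fx=3.6,fy=3.6,interpolation=cv2.INTER_CUBIC);cv2.imwrite('pics/scene4.png',a)
E
```

```text
t 20.12 pin stand y -0.9 x 1.4 z(hookpin) 307.9 F [-0.3  1.  -1.6] pull 1.0 M [-0.01 -0.05 -0.05] 16.944139092571206
[[-2.391000e-01  9.710000e-01  2.000000e-04  5.928313e+02]
 [ 9.710000e-01  2.391000e-01  0.000000e+00  5.691220e+01]
 [-0.000000e+00  2.000000e-04 -1.000000e+00  2.979031e+02]
 [ 0.000000e+00  0.000000e+00  0.000000e+00  1.000000e+00]]
[-244.2 -208.2   -0. ]
```

View pics/scene4.png

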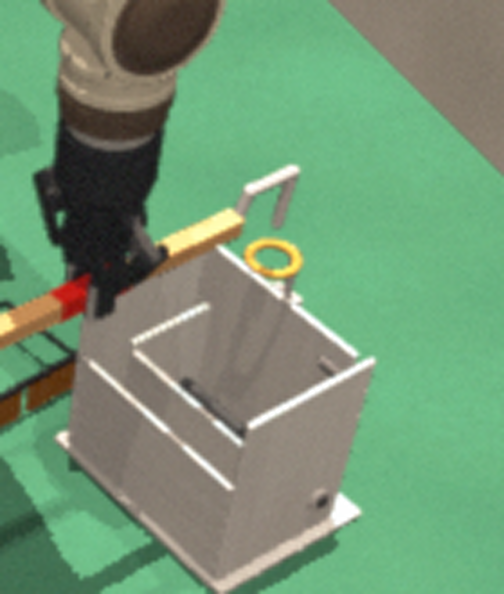

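The crop shows the bin shut between its cheeks, the ring level at (272,258) and the hook clear above it. I return to the rest.

servo_tool([
  [-0.7,-0.6,0,0,0,0,1],
  [-1.4,-1.2,0,0,0,0,1],
  [-2,-1.7,0,0,0,0,1],
  [-2.2,-1.9,0,0,0,0,1],
  [-2.2,-1.9,0,0,0,0,1],
  [-2.2,-1.9,0,0,0,0,1],
  [-2.2,-1.9,0,0,0,0,1],
  [-2.2,-1.9,0,0,0,0,1],
  [-2.2,-1.9,0,0,0,0,1],
  [-2.2,-1.9,0,0,0,0,1],
  [-2,-1.7,0,0,0,0,1],
  [-1.6,-1.3,0,0,0,0,1],
])

```text
clock: 21.17
position: [453.8, -216.5, 297.7]
tcp_rot: [-1.939, -2.472, 0.001]
ft_force: [-0.1, -0.4, -2.2]
finger_gap: 16.8
```

servo_tool([
  [-0.9,-0.7,0,0,0,0.013,1],
  [-0.42,-0.32,1,0,0,0.013,1],
  [0,0,2,0,0,0,1],
  [0,0,3,0,0,0,1],
  [0,0,3,0,0,0,1],
  [0,0,3,0,0,0,1],
  [0,0,2.5,0,0,0,1],
  [0,0,1.5,0,0,0,1],
  [0,0,0.5,0,0,0,1],
  [0,0,0,0,0,0,1],
  [0,0,0,0,0,0,1],
])

```text
clock: 22.08
position: [449.0, -230.0, 133.7]
tcp_rot: [1.969, 2.447, 0.0]
ft_force: [0.6, -0.6, -1.7]
finger_gap: 16.5
```

Run:
```python
from h import *
T=T_tool();print(T.round(4));print(monitor.sense()['ft_force'])
print('to go',(T[:3,:3].T@(np.array([448.6,-229.8,30.5])-T[:3,3])).round(1))
grab('wrist','w2.png')
```

```text
[[-2.137000e-01  9.769000e-01  5.000000e-04  4.489643e+02]
 [ 9.769000e-01  2.137000e-01 -3.000000e-04 -2.299616e+02]
 [-4.000000e-04  5.000000e-04 -1.000000e+00  1.336668e+02]
 [ 0.000000e+00  0.000000e+00  0.000000e+00  1.000000e+00]]
[ 0.6035474  -0.61241933 -1.65654023]
to go [  0.3  -0.4 103.2]
```

View pics/w2.png

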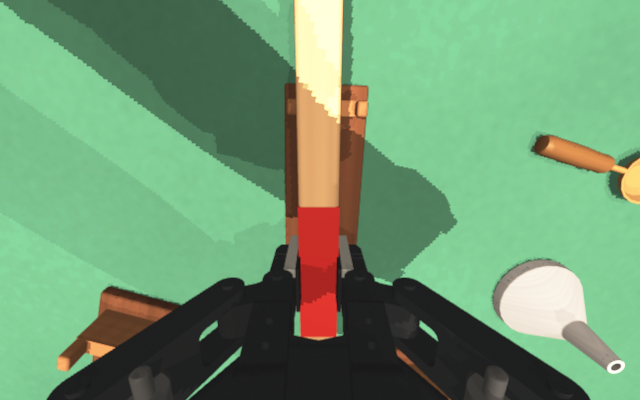

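The wrist view shows the pole straight in the grip, band at (319,270), above the rest. Its axis sits a few mm left of the saddle centres (far saddle centre about column 326), so I nudge +y while lowering.

servo_tool([
  [0,0.1,0.5,0,0,0.01,1],
  [0,0.15,1,0,0,0.01,1],
  [0,0,1.5,0,0,0,1],
  [0,0,1.5,0,0,0,1],
  [0,0,1.5,0,0,0,1],
  [0,0,1.2,0,0,0,1],
  [0,0,1,0,0,0,1],
  [0,0,0.8,0,0,0,1],
  [0,0,0.5,0,0,0,1],
  [0,0,0.3,0,0,0,1],
  [0,0,0.1,0,0,0,1],
  [0,0,0,0,0,0,1],
])

```text
clock: 23.13
position: [451.4, -229.5, 34.1]
tcp_rot: [1.994, 2.427, 0.0]
ft_force: [0.4, -0.2, -2.3]
finger_gap: 17.1
```

servo_tool([
  [0,0,0.1,0,0,0,1],
  [0,0,0.08,0,0,0,1],
  [0,0,0.05,0,0,0,1],
  [0,0,0.03,0,0,0,1],
  [0,0,0,0,0,0,1],
])

```text
clock: 23.55
position: [451.5, -229.6, 31.6]
tcp_rot: [1.994, 2.427, 0.0]
ft_force: [0.2, -0.9, 0.9]
finger_gap: 16.9
```

servo_tool([
  [0,0,0.03,0,0,0,1],
  [0,0,0.02,0,0,0,1],
  [0,0,0,0,0,0,1],
])

```text
clock: 23.8
position: [451.5, -229.6, 31.2]
tcp_rot: [1.994, 2.427, 0.0]
ft_force: [0.9, -0.6, 2.6]
finger_gap: 17.0
```

servo_tool([
  [0,0,0,0,0,0,0.5],
  [0,0,0,0,0,0,0.4],
  [0,0,0,0,0,0,0.2],
  [0,0,0,0,0,0,0],
  [0,0,0,0,0,0,-0.3],
  [0,0,0,0,0,0,-0.6],
  [0,0,0,0,0,0,-1],
  [0,0,0,0,0,0,-1],
  [0,0,0,0,0,0,-1],
  [0,0,0,0,0,0,-1],
  [0,0,0,0,0,0,-1],
])

```text
clock: 24.72
position: [451.3, -229.5, 30.8]
tcp_rot: [-1.994, -2.428, 0.0]
ft_force: [0.4, -0.8, 1.0]
finger_gap: 85.6
```

servo_tool([
  [0,0,-0.5,0,0,0,-1],
  [0,0,-1,0,0,0,-1],
  [0,0,-2,0,0,0,-1],
  [0,0,-2.5,0,0,0,-1],
  [0,0,-2.5,0,0,0,-1],
  [0,0,-2.5,0,0,0,-1],
  [0,0,-1.5,0,0,0,-1],
  [0,0,0,0,0,0,-1],
  [0,0,0,0,0,0,-1],
])

```text
clock: 25.47
position: [451.8, -229.7, 157.2]
tcp_rot: [1.993, 2.426, 0.001]
ft_force: [-0.2, -0.6, -0.7]
finger_gap: 85.4
```

Run:
```python
from h import *
print(monitor.sense()['clock'],monitor.sense()['position'])
c,K,P=grab('wrist');t,_,_=grab('scene')
px=c['pixels'];h=cv2.cvtColor(px,cv2.COLOR_BGR2HSV);m=cv2.inRange(h,(0,170,90),(6,255,255))|cv2.inRange(h,(172,170,90),(180,255,255))
r=cv2.minAreaRect(np.argwhere(m)[:,::-1].astype(np.float32));print(r,onz(K,P,*r[0],58))
a=np.zeros((600,640,3),np.uint8);a[:270]=cv2.resize(px,(432,270)).shape and cv2.copyMakeBorder(cv2.resize(px,(432,270)),0,0,0,208,cv2.BORDER_CONSTANT)
a[270:600]=cv2.resize(t['pixels'][120:310,140:508],(640,330),interpolation=cv2.INTER_CUBIC);cv2.imwrite('pics/fin.png',a)
```

```text
25.4667 [ 451.78051173 -229.69414918  157.15538239]
((317.5, 194.0), (74.0, 21.0), 90.0) [ 451.21565622 -228.19262117   58.        ]
```

View pics/fin.png

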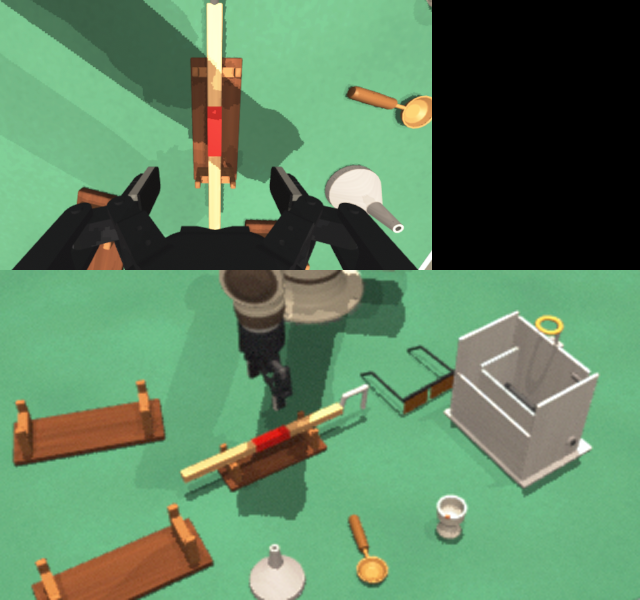

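The pole lies centred in its saddles with the pin down, the bin is shut, and the bystanders are where they were. The gripper is clear.

```bash
python3 -c "
from h import *
print(job.job_done())"
```

```text
the job is handed in; nothing more can be done
None
```

The bin is shut on its stop and the pole is back in its rest. I handed the job in at about 25.6 s on the robot's clock, and no verdict was reported.

- **Closing:** I lifted the pole from the 200 mm rest, dropped the hook into the ring and eased the bin past its catch. The measured pull was about 8 N on the hinge and peaked at about 14.5 N in the catch. Near the stop the pole was moving at about 3–4 mm/s.
- **Seating:** I held about 15.7 N along the pull for over a second. With the upward component, the load on the bin was about 16 N. The highest single reading along the pull was 16.4 N, so all readings stayed under 20 N. I only read the force at the end of each move, so a brief peak between readings could have been missed.
- **Setting down:** I unhooked without contact force and lowered the pole until the rest took its weight. Then I opened the gripper and lifted clear.
- **Last checks:** The final pictures show the bin shut with its ring level, and the pole in both saddles with its red band at about (451, -228). That is about 3 mm from where it started, because I centred it slightly on purpose. The egg cup, funnel, spoon and glasses look unmoved by eye; I did not measure them again.

No check failed. The ring position from two views was off by 3.3 mm between rays, but it agreed with the pivot geometry and the hook went in cleanly. I viewed 9 pictures.

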